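Snap the flip cover shut on a printer controller case

ROBOT

A 6-joint arm with a two-finger parallel gripper is mounted at the origin on the work surface. World frame = base frame: x ahead of the robot, y to its left, z up, the work surface at z = 0. Lengths are in m, angles in rad, forces in N, time in s.
With the tool pointing down it reaches from about 0.3 to 0.775 m from the base axis. Payload 14.6 kg.
Tool frame: the origin (TCP) lies at the very end of the fingers, on their centre line; the grasp point (between the pads) lies 19 mm behind it; z points along the fingers, y is the line along which they close (so a half turn about z gives the same grasp; the last joint's range is limited). The gripper opens to 94 mm and grips with 3 to 60 N. Pads are 16 mm wide; open, the fingers measure 119 mm over their backs; the gripper's body (75 mm by 177 mm) begins 78 mm behind the grasp point.
Start: joints at [-1.168, 0.3, 1.521, -0, 1.321, -0.067], TCP at [0.249, -0.49, 0.205] pointing down, gripper open.
Joint ranges: [-3.03, 3.03], [-0.79, 2.21], [0.23, 2.52], [-1.04, 4.18], [0, 3.07], [-2.55, 2.55]. Speed limits (rad/s): [2.22, 2.22, 2.57, 3.14, 3.14, 3.14].

INTERFACE

Orientations are given as [roll, pitch, yaw] about the fixed x, y, z axes, in that order (R = Rz(yaw) Ry(pitch) Rx(roll)).
In Python, from station import ctrl gives the robot as it stands.
- The arm moves only by the tool move_arm, never from a script. Its argument "targets" is a list of rows, each a list of 6 numbers: the shift along the tool's x, y, z in units of 1000 mm (1.0 is 1000 mm), then the turn, a rotation vector about the tool's x, y, z in units of 30 degrees (1.0 is 30 degrees). In form: [[tx, ty, tz, ax, ay, az], ...]. A call has exactly 5 rows; each row is the pose to reach, as a shift and turn from the pose commanded when the call began, along the tool's axes at that moment; what a row does not reach only later rows make up. A row lasts 1/12 s, in which the tool goes at most 41.7 mm and 7.16 degrees, less where a joint would pass 70% of its speed; a pose out of reach is approached as far as the arm can. A call with a number of a shift or a turn outside -1 to 1 is refused whole. A call with a gripper value outside its range is refused whole. "fingers" is the opening, from -1 (shut) to 1 (fully open), set as the call begins (left out, the last holds). The fingers move at their own pace and stop on an object; "grip_force" is the grip in N (left out, the last holds). Time passes only in rows, so rows that repeat a pose let the fingers close, or fill a call up. It gives the time, the measured TCP pose, the force and the opening at its end, in the units of the state.
- ctrl.get_obs(): the state, without advancing time (a new reading comes with each control period).
- ctrl.camera(name): name is "side" or "top"; returns the picture (384x512x3 uint8, red, green, blue); there is no depth.
- ctrl.camera_info(name): a dict with "fx", "fy", "cx", "cy" (pixels), "rvec" (rotation vector, rad) and "tvec" (3), from world to camera coordinates, as OpenCV has them. Camera axes: x right, y down, z forward; pixel columns grow to the right and rows downward; lengths in m; the calibration is good to about 2 mm. A picture is of the moment at which its call begins. camera_info takes no time and is no camera call.
- ctrl.hand_in(): hands the job in, once; it reports no verdict.
The state is a dict: "time_s": time; "qpos": joint angles; "joint_vel": joint speeds; "tau": joint torques, N m; "ee_pos": TCP position; "eef_rot": TCP orientation; "force": force on the tool from outside, world axes, zero at the start; "moment": the same for the moment, N m; "grip_width": finger opening in m.
Only numpy, scipy, OpenCV 4.12 (cv2) and the standard library are available. Lean on these libraries where they do the work, as an engineer would, in place of code of your own. Each camera call takes 0.05 s, during which the arm holds its last target. There are 200 camera calls.

TASK

Flip the open orange cover of the printer's black controller case over on its hinge, then press on the round grey thumb pad that is now on top until the cover snaps fully home under its latch. Finish while still pressing firmly on the pad: do not let go at the end. Leave the other things on the bench where they are.

Things in the scene. Friction and masses are not known exactly. Their poses are not given: they have to be found in the camera images.
- case: black open-topped controller case, green circuit board inside, screwed to the bench (cannot move): 120 mm along its x, 100 along its y, 50 high; origin at the centre of its underside, z up. Two screw lugs 4 mm high stick out 17 mm from its -x and +x sides. The cover's hinge runs along the top of its +y wall; the shut cover overhangs its -y wall by 4 mm.
- hinge (a point): middle of the hinge line, on the case, 53 mm above the bench; axes are those of the case: the hinge line runs along x, and the open cover lies out towards +y.
- cover (a joint): angle of the orange cover about the hinge line, rad: 0 = shut, fully home (hard stop), 1.57 = upright, 3.0 = folded right back (stop), inner face up. The stiff hinge (0.1 N m) keeps it at any angle. Panel 116 mm wide along the hinge, 104 mm from hinge line to free edge, 5 mm thick (mid-thickness on the hinge line), 80 g.
- tab_grip (a point): point on the orange pull tab that sticks out in the cover's plane from the middle of its free edge: 24 mm wide along the hinge line, 8 mm thick, ending 142 mm from the hinge line; this point is 126 mm from it, at mid-thickness. Axes turn with the cover: x along the hinge, -y out along the tab, z out of the outer face. Pinched by its sides (along x) it can turn between the fingers.
- pad_top (a point): centre of the face of the round grey thumb pad, 36 mm across, raised 5 mm on the cover's outer face, 80 mm from the hinge line on the cover's middle line; 60.5 mm above the bench when the cover is shut. It faces down while the cover is open. Axes move with the cover: z out of the pad.
- spool_mid (a point): bystander: centre of a spool of white filament lying flat, black flanges 200 mm across, 65 mm high, 0.9 kg
- screwdriver: bystander: screwdriver lying on the bench beside the case; origin under its middle, x along it to the tip
- scraper: bystander: print scraper (spatula) lying on the bench; origin under its middle, x along it to the blade
- jar_mid (a point): bystander: centre of a clear jar with a blue cap, 60 mm across, 85 mm high
- bracket_mid (a point): bystander: orange printed angle bracket, 60 x 30 x 41 mm; this point is at its middle
- gear_mid (a point): bystander: centre of a yellow printed gear lying flat beside the case, 53 mm across, 16 mm high
- latch_nose (a point): white spring latch inside the case's -y wall, 44 mm above the bench. The cover's hook meets it at about 0.12 rad; pushing on over it takes about 10 to 14 N at the thumb pad, then at about 0.07 rad the force suddenly drops and the cover snaps down to 0, where the latch keeps it.
There are look-alikes about, which are no part of the job. Leave any red or turquoise look-alike of the case alone.

How it is judged:
On the way, in this order (a step that is already met when the one before it is completed fails the run):
1. the cover has been swung over past upright (value of joint cover below 1.3 rad), for 0.1 s.
2. the cover has snapped home and the thumb pad is being pressed (value of joint cover below 0.025 rad and contact force between the fingers and thumb_pad above 3 N), for 0.3 s.
At the end, for the whole second after the job is handed in: the cover is snapped shut under its latch (within 0.025 rad of its stop, about 2 mm at the pad), and the fingers are still pressing on the thumb pad with more than 3 N (all of step 2); the arm keeps its last pose, push and grip.
It fails at once if a bystander was shifted by more than 30 mm (distance of any of spool_mid, screwdriver, scraper, jar_mid, bracket_mid, gear_mid from where it was at the start of the episode above 0.03 m).
It also fails if it takes over 40 s, if anything falls off the work surface, if the arm or the gripper's body presses on something with over 40 N, if the wrist force passes 120 N, or if a joint passes its speed limit or range.

## Working session

There is one attempt and no reset: what is moved stays moved. The work goes in short steps, Python scripts to look and compute and a tool call to move; the robot and the scene stay as the last step left them, time stands still between calls to the robot, and variables do not carry over. Pictures are saved under pics/ and viewed, on a budget of 10 in all, crops included, one or two more only if the job needs it, and the job is handed in when it is done.

Besides the shell and the picture viewer there is one more tool, called after "Call:" as name([rows], argument=value, ...), one row to a line, values as JSON. move_arm: Moves the arm, as the interface text tells. Shifts and turns lie within -1 to 1; 1 stands for 1000 mm of shift or 30 degrees of turn. Its arguments: {"type":"object","properties":{"targets":{"type":"array"},"fingers":{"type":"number"},"grip_force":{"type":"number"}},"required":["targets"]}

```bash
ls; mkdir -p pics
python3 - <<'E'
from station import ctrl
import cv2
for n in("side","top"):
    im=ctrl.camera(n); cv2.imwrite(f"pics/{n}0.png",im[:,:,::-1]); print(n,ctrl.camera_info(n))
o=ctrl.get_obs(); print(o)
a=[cv2.imread(f"pics/{n}0.png") for n in("side","top")]
E
```

```text
pics
side {'fx': 432.84493550229803, 'fy': 432.84493550229803, 'cx': 257.06558842875035, 'cy': 188.10075958901686, 'rvec': array([ 0.1082241 , -2.84254596,  1.22746416]), 'tvec': array([0.52042259, 0.03693378, 1.35604672])}
top {'fx': 446.28776026179304, 'fy': 446.28776026179304, 'cx': 251.41622972335438, 'cy': 185.8226238470614, 'rvec': array([ 2.14381841, -2.13688736,  0.12480635]), 'tvec': array([0.08222464, 0.49732114, 1.31454092])}
{'time_s': 0.1, 'qpos': array([-1.16758700e+00,  3.00367326e-01,  1.52150256e+00, -2.14523081e-05,
        1.32065297e+00, -6.65585765e-02]), 'joint_vel': array([-6.85208928e-04,  1.32909705e-05, -2.74925534e-03, -2.28839880e-03,
        1.69083742e-03, -1.00712490e-03]), 'tau': array([ 1.39057465e-03, -5.32643580e+01, -3.53282261e+01,  7.09800376e-02,
        2.35068554e-02, -6.60486262e-05]), 'ee_pos': array([ 0.24890132, -0.49021467,  0.20497646]), 'eef_rot': array([-3.14066313e+00, -4.11335334e-05,  4.69773208e-01]), 'force': array([-0.53747765,  0.29456936,  0.49867293]), 'moment': array([-0.04123156, -0.031832  , -0.02089736]), 'grip_width': 0.09395359888358222}
```

View pics/side0.png

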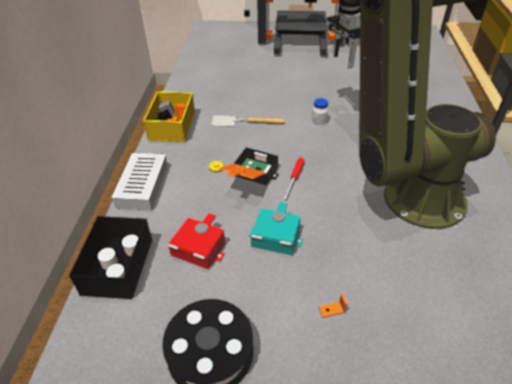

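View pics/top0.png

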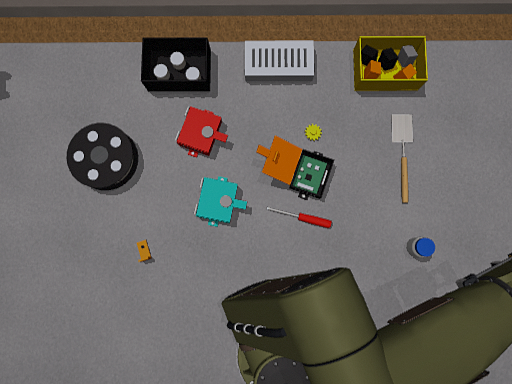

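The side view shows the case at about (256,165), with its orange cover folded out at (243,171). The top view has the case at (312,174), the cover at (284,160) and the tab at (263,152). The red and turquoise look-alikes are separate. I'll zoom in and measure.

```bash
cat > h.py <<'E'
import cv2,numpy as np
from station import ctrl
from scipy.spatial.transform import Rotation as Ro
C={n:ctrl.camera_info(n) for n in("side","top")}
def KRt(n):
    c=C[n];K=np.array([[c['fx'],0,c['cx']],[0,c['fy'],c['cy']],[0,0,1]]);return K,cv2.Rodrigues(c['rvec'])[0],c['tvec']
def ray(n,uv,z):
    K,R,t=KRt(n);o=-R.T@t;d=R.T@np.linalg.solve(K,[uv[0],uv[1],1.]);return o+d*(z-o[2])/d[2]
def proj(n,p):
    return cv2.projectPoints(np.array(p,float).reshape(-1,3),C[n]['rvec'],C[n]['tvec'],KRt(n)[0],None)[0].reshape(-1,2)
def tri(us,ut):
    P=[KRt(n)[0]@np.c_[KRt(n)[1],KRt(n)[2]] for n in("side","top")]
    X=cv2.triangulatePoints(P[0],P[1],np.array(us,float).reshape(-1,2).T,np.array(ut,float).reshape(-1,2).T);return (X[:3]/X[3]).T
def orange(im):
    h=cv2.cvtColor(im,cv2.COLOR_BGR2HSV);return cv2.inRange(h,(5,170,90),(18,255,255))
E
python3 - <<'E'
from h import *
out=[]
for n,(x,y) in(("side",(205,135)),("top",(248,125))):
    im=cv2.imread(f"pics/{n}0.png"); m=orange(im)
    k,l,s,c=cv2.connectedComponentsWithStats(m)
    for i in range(1,k):
        if s[i][4]>30 and x<c[i][0]<x+100 and y<c[i][1]<y+80:
            cs,_=cv2.findContours((l==i).astype('uint8'),cv2.RETR_EXTERNAL,cv2.CHAIN_APPROX_NONE)
            print(n,s[i],c[i],cv2.approxPolyDP(cs[0],2,True).reshape(-1,2).tolist())
    out.append(cv2.resize(im[y:y+74,x:x+100],None,fx=4,fy=4*1.0,interpolation=cv2.INTER_CUBIC))
    print(n,'z-plane centre',ray(n,(256,165) if n=="side" else (312,174),.05))
cv2.imwrite("pics/z.png",np.hstack(out))
E
```

```text
side [220 163  44  17 371] [242.05660377 171.06469003] [[220, 168], [228, 170], [230, 175], [238, 174], [252, 179], [263, 174], [257, 169], [247, 169], [236, 163]]
side z-plane centre [ 0.5311454  -0.07455462  0.05      ]
top [ 256  136   46   49 1260] [280.33253968 159.33412698] [[275, 136], [269, 150], [259, 145], [256, 151], [267, 157], [262, 171], [289, 184], [301, 149]]
top z-plane centre [ 0.53103947 -0.09768158  0.05      ]
```

View pics/z.png

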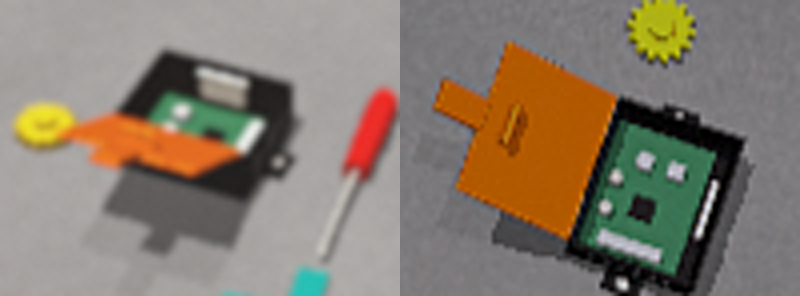

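The zoom shows the cover lifted somewhat and seen nearly edge-on from the side. Its inner face and hook are up, and the hinge is on the board side. I'll triangulate the matched corners.

Run:
```python
from h import *
S=[(220,168),(252,179),(236,163),(263,174),(229.5,175)]
T=[(275,136),(262,171),(301,149),(289,184),(257.5,148)]
X=tri(S,T); print(X.round(4))
print("reproj",[np.round(proj(n,X)-np.array(q),1).tolist() for n,q in(("side",S),("top",T))])
fm,hm=X[:2].mean(0),X[2:4].mean(0)
print("free",fm,"hinge",hm,"len",np.linalg.norm(fm-hm),"w",np.linalg.norm(X[0]-X[1]),np.linalg.norm(X[2]-X[3]),"tilt",np.degrees(np.arctan2(fm[2]-hm[2],np.linalg.norm((fm-hm)[:2]))))
# case top rim: dark mask in top view
im=cv2.imread("pics/top0.png");h=cv2.cvtColor(im,cv2.COLOR_BGR2HSV)
for nm,m in(("green",cv2.inRange(h,(60,80,40),(85,255,200))),):
    m[:, :285]=0;m[:145]=0;m[205:]=0;m[:,340:]=0
    r=cv2.minAreaRect(cv2.findNonZero(m));print(nm,r,cv2.boxPoints(r).tolist())
m=cv2.inRange(im,(0,0,0),(45,45,45));m[:,:285]=0;m[:140]=0;m[205:]=0;m[:,345:]=0
cs,_=cv2.findContours(m,cv2.RETR_EXTERNAL,cv2.CHAIN_APPROX_NONE)
for c in cs:
    if cv2.contourArea(c)>60: print(cv2.contourArea(c),cv2.approxPolyDP(c,2,True).reshape(-1,2).tolist())
# rim corners seen in zoom (top px): gear-side far, near
for p in [(334,159),(322,197),(302,149),(290,188)]: print(p,ray("top",p,.05).round(4))
# silver lug screws
for p in [(317.5,153),(303.5,196)]: print("lug",ray("top",p,.006).round(4))
```

```text
[[ 0.6329  0.0145  0.1075]
 [ 0.5314  0.052   0.1024]
 [ 0.5996 -0.0641  0.0648]
 [ 0.5026 -0.0287  0.0523]
 [ 0.5947  0.065   0.1256]]
reproj [[[-0.1, -0.0], [0.1, 0.0], [-1.4, -0.3], [0.7, 0.1], [0.4, 0.1]], [[-0.0, 0.1], [0.0, -0.1], [-0.1, 1.5], [0.0, -0.8], [0.0, -0.4]]]
free [0.58211859 0.03328061 0.10494657] hinge [ 0.55110311 -0.04640877  0.05856733] len 0.09727996184936374 w 0.10836276465270134 0.1039494125295277 tilt 28.474034151341172
green ((309.29998779296875, 174.10000610351562), (25.930675506591797, 32.88768768310547), 18.434947967529297) [[291.79998779296875, 185.60000610351562], [302.20001220703125, 154.39999389648438], [326.79998779296875, 162.60000610351562], [316.39996337890625, 193.80001831054688]]
1366.5 [[303, 150], [289, 188], [298, 190], [298, 196], [307, 199], [309, 194], [319, 198], [333, 160], [323, 157], [322, 154], [317, 155], [316, 152]]
(334, 159) [ 0.5768 -0.1642  0.05  ]
(322, 197) [ 0.4619 -0.1263  0.05  ]
(302, 149) [ 0.6074 -0.0686  0.05  ]
(290, 188) [ 0.4886 -0.0316  0.05  ]
lug [ 0.6046 -0.1208  0.006 ]
lug [ 0.4698 -0.0758  0.006 ]
```

```bash
cat >> h.py <<'E'
YAW=np.radians(-17.5); ex=np.array([np.cos(YAW),np.sin(YAW),0]); ey=np.array([-np.sin(YAW),np.cos(YAW),0]); ez=np.array([0,0,1.])
H=np.array([.549,-.050,.053])
TD=Ro.from_euler('xyz',[np.pi,0,np.pi/2+YAW])
def pt(th,r,off=0): # point on cover at angle th, radius r, off along outer normal
    return H+r*(-ey*np.cos(th)+ez*np.sin(th))+off*(ey*np.sin(th)+ez*np.cos(th))
def rows(ps,Rt=TD,p0=None,R0=None):
    o=ctrl.get_obs();p0=o['ee_pos'] if p0 is None else p0;R0=Ro.from_euler('xyz',o['eef_rot']) if R0 is None else R0
    w=(R0.inv()*Rt).as_rotvec()/np.radians(30)
    for p in ps: print(np.round(p,4),np.r_[R0.inv().apply(p-p0),w].round(4).tolist())
E
python3 - <<'E'
from h import *
g=pt(2.64,.126);print("tab",g); print("proj",proj("side",g),proj("top",g))
g[2]=.2; rows([g])
E
```

```text
tab [0.58222169 0.05536575 0.11358365]
proj [[234.79803074 176.17256362]] [[260.8877884  152.75226056]]
[0.5822 0.0554 0.2   ] [0.5442, -0.3356, 0.0053, -0.0016, -0.0008, -1.5195]
```

```bash
sed -i 's/radians(-17.5)/radians(-19.3)/; s/\.549,-\.050/.5518,-.0500/' h.py
python3 - <<'E'
from h import *
for r in(.104,.126,.142): print(r,pt(2.64,r),proj("side",pt(2.64,r)).round(1),proj("top",pt(2.64,r)).round(1))
print(proj("top",[H,H+.058*ex,H-.058*ex]).round(1).tolist())
g=pt(2.64,.126); g[2]=.2; rows([g])
E
```

```text
0.104 [0.5819393  0.03606432 0.10300555] [[235.8 174.5]] [[267.6 153.6]]
0.126 [0.58831492 0.05427024 0.11358365] [[232.8 175.8]] [[261.3 150.7]]
0.142 [0.59295173 0.0675109  0.12127681] [[230.5 176.8]] [[256.6 148.5]]
[[296.1, 167.0], [302.3, 149.1], [289.8, 185.1]]
[0.5883 0.0543 0.2   ] [0.5491, -0.3318, 0.0053, -0.0017, -0.0008, -1.4595]
```

Call:
move_arm([
  [0.55,-0.33,0.0,0,0,-1.46],
  [0.55,-0.33,0.0,0,0,-1.46],
  [0.55,-0.33,0.0,0,0,-1.46],
  [0.55,-0.33,0.0,0,0,-1.46],
  [0.55,-0.33,0.0,0,0,-1.46],
], fingers=1, grip_force=12)

```text
refused, turn out of range in row 1
```

```bash
cat > a.py <<'E'
from h import *
g=pt(2.64,.126); g[2]=.2; rows([g])
E
python3 a.py
```

```text
[0.5883 0.0543 0.2   ] [0.5491, -0.3318, 0.0053, -0.0017, -0.0008, -1.4595]
```

Call:
move_arm([
  [0.55,-0.33,0.0,0,0,-0.9],
  [0.55,-0.33,0.0,0,0,-0.9],
  [0.55,-0.33,0.0,0,0,-0.9],
  [0.55,-0.33,0.0,0,0,-0.9],
  [0.55,-0.33,0.0,0,0,-0.9],
], fingers=1, grip_force=12)

```text
time_s: 0.52
ee_pos: [0.3602, -0.3121, 0.2053]
eef_rot: [-3.141, -0.0, 0.947]
force: [1.0, -0.4, 0.2]
grip_width: 0.0941
```

```bash
python3 a.py
```

```text
[0.5883 0.0543 0.2   ] [0.4306, -0.0288, 0.0053, -0.0006, -0.0003, -0.5478]
```

Call:
move_arm([
  [0.43,-0.029,0.0,0,0,-0.55],
  [0.43,-0.029,0.0,0,0,-0.55],
  [0.43,-0.029,0.0,0,0,-0.55],
  [0.43,-0.029,0.0,0,0,-0.55],
  [0.43,-0.029,0.0,0,0,-0.55],
])

```text
time_s: 0.93
ee_pos: [0.4714, -0.1357, 0.2054]
eef_rot: [-3.142, 0.0, 1.229]
force: [1.1, -0.2, 0.8]
grip_width: 0.0939
```

```bash
python3 a.py
```

```text
[0.5883 0.0543 0.2   ] [0.2181, 0.0465, 0.0054, -0.0001, 0.0001, -0.0088]
```

Call:
move_arm([
  [0.218,0.0465,0.01,0,0,-0.01],
  [0.218,0.0465,0.02,0,0,-0.01],
  [0.218,0.0465,0.02,0,0,-0.01],
  [0.218,0.0465,0.02,0,0,-0.01],
  [0.218,0.0465,0.02,0,0,-0.01],
])

```text
time_s: 1.35
ee_pos: [0.5802, 0.0411, 0.1865]
eef_rot: [-3.141, 0.0, 1.234]
force: [0.7, -0.4, 0.7]
grip_width: 0.0937
```

```bash
cat > b.py <<'E'
from h import *
import sys
g=pt(2.64,.128); g[2]=g[2]-.010; rows([g])
m=[]
for n,(x,y) in(("side",(190,115)),("top",(220,105))):
    im=ctrl.camera(n)[:,:,::-1]; m.append(cv2.resize(im[y:y+111,x:x+130],None,fx=3,fy=3,interpolation=cv2.INTER_CUBIC))
cv2.imwrite(f"pics/{sys.argv[1]}.png",np.hstack(m))
E
python3 b.py c1
```

```text
[0.5889 0.0559 0.1045] [0.0169, 0.0034, 0.0819, -0.0008, 0.0004, 0.0009]
```

View pics/c1.png

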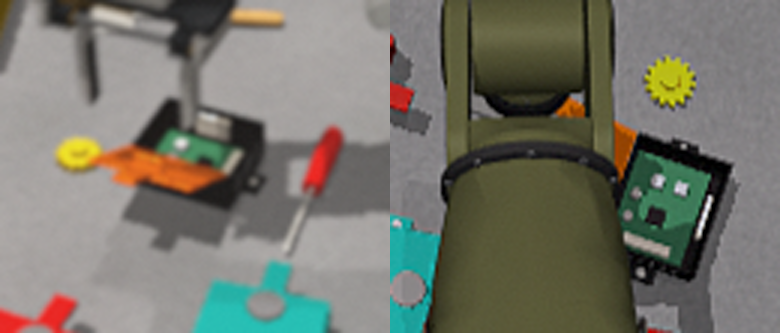

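The fingers straddle the tab, at about crop (95,100) and (190,125) in the side view. The cover hasn't moved. I'll descend and then close.

Call:
move_arm([
  [0.017,0.0034,0.01,0,0,0],
  [0.017,0.0034,0.03,0,0,0],
  [0.017,0.0034,0.06,0,0,0],
  [0.017,0.0034,0.082,0,0,0],
  [0.017,0.0034,0.082,0,0,0],
], fingers=0.3)

```text
time_s: 1.87
ee_pos: [0.586, 0.0533, 0.1004]
eef_rot: [-3.135, 0.003, 1.234]
force: [-0.4, -0.2, -0.2]
grip_width: 0.0645
```

Call:
move_arm([
  [0,0,0,0,0,0],
  [0,0,0,0,0,0],
  [0,0,0,0,0,0],
  [0,0,0,0,0,0],
  [0,0,0,0,0,0],
], fingers=-1)

```text
time_s: 2.28
ee_pos: [0.5888, 0.0538, 0.1061]
eef_rot: [3.14, -0.001, 1.234]
force: [0.4, -0.2, 0.6]
grip_width: 0.0313
```

```bash
python3 b.py c2; python3 -c "
from h import *
o=ctrl.get_obs();print(o['ee_pos'],o['force'],o['moment'],o['grip_width'])"
```

```text
[0.5889 0.0559 0.1045] [0.002, -0.0006, 0.0015, 0.0028, -0.0011, 0.0004]
[0.58974746 0.05351206 0.10599102] [15.9939361  -8.44582682 -2.17541009] [-1.58090388 -2.93444336 -0.01036827] 0.023727301086655925
```

View pics/c2.png

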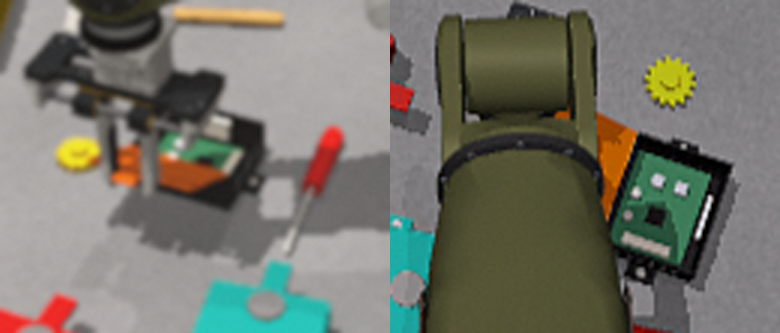

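The grip width is 23.7 mm, so the tab (24 mm) is held. The sideways load of about 18 N along +x means I should shift about 2 mm along tool y. Next come the arc rows.

Run:
```python
import numpy as np
r=.128;t=np.linspace(2.64,.5,21)
for c in range(4):
    print([[round(-r*(np.cos(t[5*c+i])-np.cos(t[5*c])),3),0,round(-r*(np.sin(t[5*c+i])-np.sin(t[5*c])),3)] for i in range(1,6)], t[5*c+5])
```

```text
[[np.float64(-0.007), 0, np.float64(-0.012)], [np.float64(-0.016), 0, np.float64(-0.022)], [np.float64(-0.025), 0, np.float64(-0.032)], [np.float64(-0.036), 0, np.float64(-0.041)], [np.float64(-0.047), 0, np.float64(-0.049)]] 2.105
[[np.float64(-0.012), 0, np.float64(-0.006)], [np.float64(-0.025), 0, np.float64(-0.011)], [np.float64(-0.038), 0, np.float64(-0.015)], [np.float64(-0.052), 0, np.float64(-0.017)], [np.float64(-0.065), 0, np.float64(-0.018)]] 1.57
[[np.float64(-0.014), 0, np.float64(0.001)], [np.float64(-0.027), 0, np.float64(0.003)], [np.float64(-0.04), 0, np.float64(0.007)], [np.float64(-0.053), 0, np.float64(0.012)], [np.float64(-0.065), 0, np.float64(0.018)]] 1.035
[[np.float64(-0.011), 0, np.float64(0.008)], [np.float64(-0.022), 0, np.float64(0.016)], [np.float64(-0.031), 0, np.float64(0.026)], [np.float64(-0.04), 0, np.float64(0.037)], [np.float64(-0.047), 0, np.float64(0.049)]] 0.5
```

Call:
move_arm([
  [-0.007,0.001,-0.012,0,0,0],
  [-0.016,0.002,-0.022,0,0,0],
  [-0.025,0.002,-0.032,0,0,0],
  [-0.036,0.002,-0.041,0,0,0],
  [-0.047,0.002,-0.049,0,0,0],
])

```text
time_s: 2.8
ee_pos: [0.5743, 0.0078, 0.1546]
eef_rot: [-3.141, 0.0, 1.234]
force: [0.9, -1.6, -7.0]
grip_width: 0.024
```

```bash
python3 b.py c3; python3 -c "
from h import *
o=ctrl.get_obs();print(o['ee_pos'],o['force'],o['moment'],o['grip_width'])
d=o['ee_pos']-H;print('case frame y,z',d@ey,d[2],'x',d@ex)"
```

```text
[0.5889 0.0559 0.1045] [0.0502, -0.0021, 0.0501, -0.0004, 0.0004, 0.0006]
[0.57422229 0.00704847 0.1553256 ] [-3.52177148 -0.33899082  0.99516415] [-0.1581606   0.60168029 -0.01124591] 0.023878230750842916
case frame y,z 0.06125328975190374 0.10232560110996541 x 0.0023068377132751837
```

View pics/c3.png

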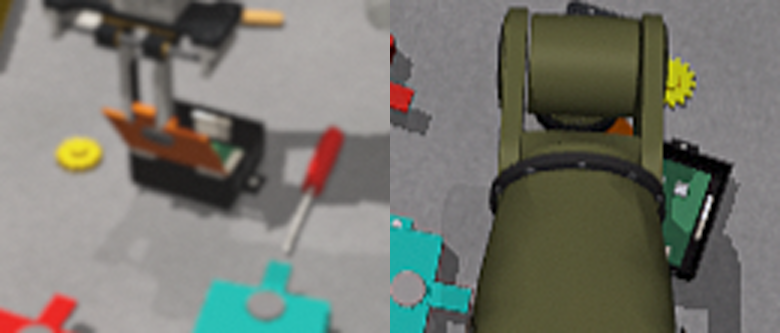

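The cover is rising with the fingers: it now stands steeply, with the grey pad visible on its outer face at crop (158,137). Forces are small, so I'll continue the arc.

Call:
move_arm([
  [-0.012,0.0,-0.006,0,0,0],
  [-0.025,0.0,-0.011,0,0,0],
  [-0.038,0.0,-0.015,0,0,0],
  [-0.052,0.0,-0.017,0,0,0],
  [-0.065,0.0,-0.018,0,0,0],
])

```text
time_s: 3.32
ee_pos: [0.5527, -0.0538, 0.1724]
eef_rot: [-3.141, -0.0, 1.234]
force: [-1.7, 2.1, -2.8]
grip_width: 0.0238
```

Call:
move_arm([
  [-0.014,0,0.001,0,0,0],
  [-0.027,0,0.003,0,0,0],
  [-0.04,0,0.007,0,0,0],
  [-0.053,0,0.012,0,0,0],
  [-0.065,0,0.018,0,0,0],
])

```text
time_s: 3.73
ee_pos: [0.5311, -0.1155, 0.154]
eef_rot: [3.142, 0.001, 1.234]
force: [-5.2, 1.4, 3.3]
grip_width: 0.0237
```

Call:
move_arm([
  [-0.011,0,0.008,0,0,0],
  [-0.022,0,0.016,0,0,0],
  [-0.031,0,0.026,0,0,0],
  [-0.04,0,0.037,0,0,0],
  [-0.047,0,0.049,0,0,0],
])

```text
time_s: 4.15
ee_pos: [0.5153, -0.1604, 0.1046]
eef_rot: [-3.141, 0.002, 1.234]
force: [-6.8, -3.3, 5.1]
grip_width: 0.0237
```

```bash
python3 b.py c4; python3 -c "
from h import *
o=ctrl.get_obs();print(o['ee_pos'],o['force'],o['moment'],o['grip_width'])
d=o['ee_pos']-H;print('case frame y,z',d@ey,d[2],'x',d@ex)"
```

```text
[0.5889 0.0559 0.1045] [0.2285, -0.0021, -0.0003, -0.0006, 0.0033, -0.0005]
[ 0.51503    -0.16079062  0.10344218] [-3.88976781 -4.37710733  2.75721881] [-0.7435747   0.9210597   0.05013448] 0.024146280549252993
case frame y,z -0.11671730496474117 0.050442183806385925 x 0.0019143362116829522
```

View pics/c4.png

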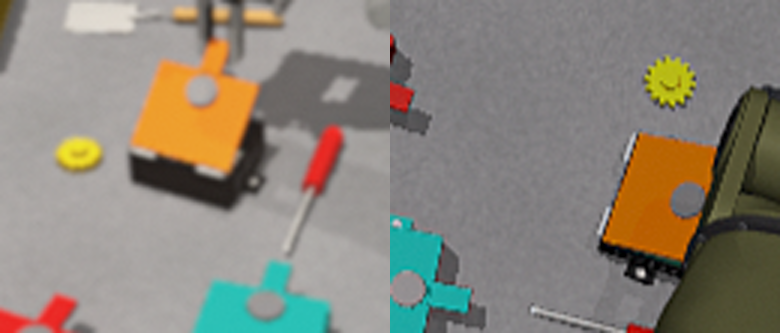

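The cover is over at about 0.5 rad with the pad on top, at side px (257,145) and top px (319,171). I'll release, lift and triangulate the pad.

Call:
move_arm([
  [0,0,0,0,0,0],
  [0,0,0,0,0,0],
  [0,0,0,0,0,0],
  [0,0,-0.02,0,0,0],
  [0,0,-0.05,0,0,0],
], fingers=0.0)

```text
time_s: 4.67
ee_pos: [0.5152, -0.1578, 0.1532]
eef_rot: [-3.137, -0.0, 1.235]
force: [0.2, -0.0, 0.0]
grip_width: 0.0466
```

Call:
move_arm([
  [0,0,-0.02,0,0,0],
  [0,0,-0.02,0,0,0],
  [0,0,-0.02,0,0,0],
  [0,0,-0.02,0,0,0],
  [0,0,-0.02,0,0,0],
], fingers=-1, grip_force=30)

```text
time_s: 5.08
ee_pos: [0.5159, -0.1581, 0.1738]
eef_rot: [-3.14, -0.0, 1.234]
force: [0.3, -0.1, 0.1]
grip_width: 0.0174
```

Run:
```python
from h import *
o=ctrl.get_obs();print(o['ee_pos'],o['force'],o['grip_width'])
c={}
for n,(x,y) in(("side",(257,145)),("top",(319,171))):
    im=ctrl.camera(n)[:,:,::-1].copy();h=cv2.cvtColor(im,cv2.COLOR_BGR2HSV)
    m=cv2.inRange(h,(0,0,90),(180,70,220));b=np.zeros_like(m);cv2.circle(b,(x,y),14,255,-1)
    k,l,s,ct=cv2.connectedComponentsWithStats(m&b)
    i=l[y,x];print(n,s[i],ct[i]);c[n]=ct[i]
    om=orange(im);q=np.argwhere(om[y-35:y+35,x-35:x+35]);print(q.shape)
X=tri(c['side'],c['top'])[0];print("pad",X,"case y,z,x",(X-H)@ey,X[2],(X-H)@ex)
for t in(.4,.5,.6):print(t,pt(t,.08,.0075),proj("side",pt(t,.08,.0075)),proj("top",pt(t,.08,.0075)))
print(proj("top",pt(0,.08,.0075)),pt(0,.08,.0075))
T=X.copy();T[2]+=.03;rows([T])
```

```text
[ 0.51591049 -0.15807727  0.1737942 ] [ 0.34020712 -0.08752381  0.12595615] 0.01738433043910318
side [253 141   9   9  68] [256.97058824 144.94117647]
(940, 2)
top [313 166  12  11 102] [318.69607843 170.98039216]
(1017, 2)
pad [ 0.53053447 -0.1106553   0.10452772] case y,z,x -0.06427509164912343 0.1045277202941686 -2.2978636581801994e-05
0.4 [ 0.5284114  -0.11678736  0.09106142] [[257.73336502 147.0842658 ]] [[320.22724743 172.58979817]]
0.5 [ 0.52978413 -0.11286744  0.09793591] [[257.19205691 146.1312331 ]] [[319.17105516 171.72233984]]
0.6 [ 0.53137684 -0.10831938  0.10436141] [[256.56300107 145.39481721]] [[317.86362287 170.79690658]]
[[321.83247945 175.32311669]] [ 0.52535885 -0.12550408  0.0605    ]
[ 0.5305 -0.1107  0.1345] [0.0496, -0.0019, 0.0395, -0.003, -0.0001, 0.0007]
```

The pad measures at about 0.55 rad, on the cover's middle line and consistent with the hinge model. I'll move above it with the fingers shut.

Call:
move_arm([
  [0.02,-0.001,0.0,0,0,0],
  [0.04,-0.002,0.01,0,0,0],
  [0.04,-0.002,0.03,0,0,0],
  [0.04,-0.002,0.05,0,0,0],
  [0.04,-0.002,0.055,0,0,0],
], fingers=-1)

```text
time_s: 5.6
ee_pos: [0.5263, -0.1191, 0.1167]
eef_rot: [-3.137, 0.0, 1.235]
force: [-0.6, 0.7, -0.2]
grip_width: 0.0004
```

Call:
move_arm([
  [0.0,0,0.008,0,0,0],
  [-0.001,0,0.016,0,0,0],
  [-0.002,0,0.024,0,0,0],
  [-0.003,0,0.032,0,0,0],
  [-0.004,0,0.038,0,0,0],
])

```text
time_s: 6.02
ee_pos: [0.5263, -0.1238, 0.0814]
eef_rot: [3.142, -0.0, 1.234]
force: [0.2, -0.7, 0.4]
grip_width: 0.0007
```

```bash
python3 b.py c5; python3 -c "
from h import *
o=ctrl.get_obs();print(o['ee_pos'],o['force'],o['moment'],o['grip_width'])
d=o['ee_pos']-H;print('case frame y,z',d@ey,d[2],'x',d@ex)"
```

```text
[0.5889 0.0559 0.1045] [0.1903, -0.0003, -0.0232, 0.0001, -0.0001, -0.0]
[ 0.52588196 -0.12369195  0.08101412] [0.23791898 0.22829029 0.56024457] [-0.00135204 -0.10790414  0.07412858] 0.0006160357599231163
case frame y,z -0.07811681285652264 0.028014116274620228 x -0.00010521995537960111
```

View pics/c5.png

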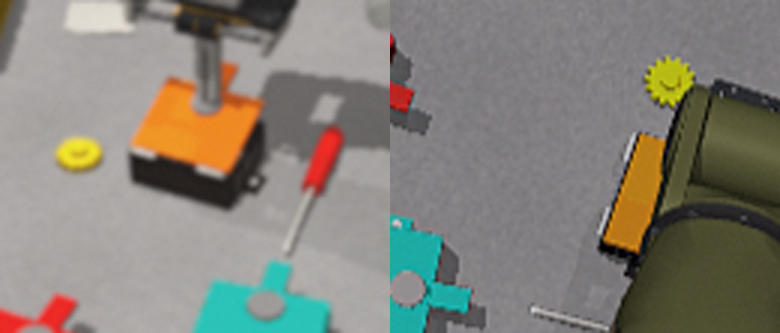

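The fingers stand on the pad (crop (207,105)) and the cover is lower. Next I press down through the latch.

Call:
move_arm([
  [0,0,0.004,0,0,0],
  [-0.001,0,0.008,0,0,0],
  [-0.002,0,0.012,0,0,0],
  [-0.002,0,0.015,0,0,0],
  [-0.002,0,0.017,0,0,0],
])

```text
time_s: 6.53
ee_pos: [0.5257, -0.1256, 0.0648]
eef_rot: [3.141, 0.0, 1.234]
force: [0.5, 1.2, -0.1]
grip_width: 0.0002
```

Call:
move_arm([
  [0,0,0.001,0,0,0],
  [0,0,0.002,0,0,0],
  [0,0,0.003,0,0,0],
  [0,0,0.003,0,0,0],
  [0,0,0.003,0,0,0],
])

```text
time_s: 6.95
ee_pos: [0.5257, -0.1255, 0.062]
eef_rot: [-3.142, -0.0, 1.234]
force: [-0.7, 0.5, 0.8]
grip_width: 0.0006
```

Call:
move_arm([
  [0,0,0.0005,0,0,0],
  [0,0,0.001,0,0,0],
  [0,0,0.0015,0,0,0],
  [0,0,0.002,0,0,0],
  [0,0,0.002,0,0,0],
])

```text
time_s: 7.37
ee_pos: [0.5258, -0.1255, 0.0606]
eef_rot: [3.141, 0.0, 1.234]
force: [-2.6, 1.5, 7.0]
grip_width: 0.0006
```

```bash
python3 -c "
from h import *
o=ctrl.get_obs();print(o['ee_pos'],o['force'],o['moment'],o['tau'])"
```

```text
[ 0.52582703 -0.12551793  0.06060235] [-2.64987816  1.50184359  6.95410887] [ 0.10236685  0.58705039 -0.0077925 ] [-4.56361065e-02 -5.19756424e+01 -2.87415791e+01  9.37860995e-02
 -8.97702053e-01  1.62696299e-03]
```

Call:
move_arm([
  [0,0,0.0005,0,0,0],
  [0,0,0.001,0,0,0],
  [0,0,0.0015,0,0,0],
  [0,0,0.0015,0,0,0],
  [0,0,0.0015,0,0,0],
])

```text
time_s: 7.78
ee_pos: [0.526, -0.1256, 0.0602]
eef_rot: [3.141, 0.0, 1.234]
force: [-10.2, 1.9, 21.0]
grip_width: 0.0007
```

```bash
python3 b.py c6; python3 -c "
from h import *
o=ctrl.get_obs();print(o['ee_pos'],o['force'],o['moment'])"
```

```text
[0.5889 0.0559 0.1045] [0.1921, -0.0005, -0.0443, 0.002, 0.0001, 0.0007]
[ 0.52596564 -0.12556432  0.06022049] [-8.28976851  2.10756089 22.36626752] [ 0.40658202  1.73562085 -0.03043902]
```

View pics/c6.png

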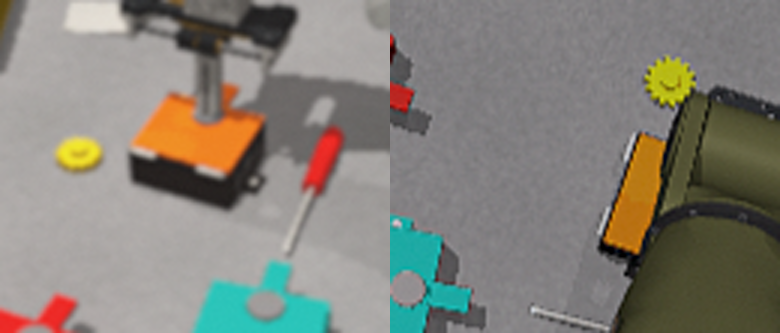

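The cover lies flat on the case with the fingers on the pad. The TCP is at 60.2 mm against 60.5 mm nominal, and it is stiff at 22 N, more than the latch needs. I'm handing in.

```bash
python3 -c "
from station import ctrl
print(ctrl.hand_in())
o=ctrl.get_obs();print(o['time_s'],o['ee_pos'],o['force'])"
```

```text
the job is handed in; nothing more can be done
None
the job is handed in; nothing more can be done
```

I swung the orange cover over by its pull tab and released it at about 0.55 rad. I then pressed the grey thumb pad with shut fingers until the cover was down, and handed the job in at about 8 s, still pressing.

**Last checks:**
- **Cover shut:** the fingertips stood at z = 60.2 mm, against 60.5 mm for the pad with the cover shut, and the last picture shows the cover lying flat on the case.
- **Pressing force:** it was about 22 N upward and stiff, above the 10–14 N the latch needs and the 3 N required.
- **Bystanders:** the ones visible in the last picture (gear, screwdriver, scraper blade) looked unmoved. I did not measure this, and the spool, bracket and jar were out of the cropped view.

**Doubts:**
- **The snap was not seen:** no force peak showed up, because it fell between readings. That it snapped home is inferred from the height and the stiffness.
- **Side force when gripping the tab:** it was about 18 N at first because the grip was off-centre by 1–2 mm. I corrected it during the swing.
- **First direction estimate was off:** my first estimate of the case's direction (-17.5°) did not fit the cover points, so I corrected it to -19.3° before moving.

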